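# Pin the drilling template onto the drawer-front jig and lock it

### The arm

A 6-joint arm with a two-finger parallel gripper is mounted at the origin on the work surface. World frame = base frame: x ahead of the robot, y to its left, z up, the work surface at z = 0. Lengths are in mm, angles in rad, forces in N, time in s.
With the tool pointing down it reaches from about 400 to 925 mm from the base axis. Payload 12.5 kg.
Tool frame: the origin (TCP) lies between the finger pads; the fingertips stand 25 mm ahead of it and the grasp point (between the pads) lies 6 mm ahead of it; z points along the fingers, y is the line along which they close (so a half turn about z gives the same grasp; the last joint's range is limited). The gripper opens to 95 mm and grips with 3 to 60 N. Pads are 20 mm wide; open, the fingers measure 119 mm over their backs; the gripper's body (75 mm by 180 mm) begins 59 mm behind the grasp point.
Start: joints at [-0.106, 0.491, 1.559, -0, 1.092, -0.106], TCP at [625.015, 0.021, 239.661] pointing down, gripper open.
Joint ranges: [-3.1, 3.1], [-0.84, 2.19], [0.05, 2.79], [-1.13, 4.28], [0.06, 2.93], [-2.69, 2.69]. Speed limits (rad/s): [2.22, 2.22, 2.79, 3.14, 3.14, 3.14].

### API

Orientations are given as [roll, pitch, yaw] about the fixed x, y, z axes, in that order (R = Rz(yaw) Ry(pitch) Rx(roll)).
In Python, from cell import state, read_camera, job_done, cut_out gives the robot as it stands. The module is installed in compiled form; this text tells all that it offers.
- The arm moves only by the tool jog_arm, never from a script. Its argument "motion" is a list of rows, each a list of 2 entries, a list of its own where there are three numbers: the shift along the tool's x, y, z in mm, then the turn about the tool's z in rad. A call has 1 to 5 rows; each row is the pose to reach, as a shift and turn from the pose commanded when the call began, along the tool's axes at that moment; what a row does not reach only later rows make up. A row lasts 1/10 s, in which the tool goes at most 50 mm and 8.59 degrees, less where a joint would pass 70% of its speed; a pose out of reach is approached as far as the arm can. A call with a gripper value outside its range is refused whole. "grip" is the closure, from 0 (fully open) to 1 (shut), set as the call begins (left out, the last holds). The fingers move at their own pace and stop on an object; the grip force is fixed at half the most. Time passes only in rows, so rows that repeat a pose let the fingers close. It gives the time, the measured TCP pose, the force, the opening and the grip force at its end, in the units of the state.
- state(): the state, without advancing time (a new reading comes with each control period).
- read_camera(name): name is "scene" or "side" or "wrist"; returns a dict with "img" (480x640x3 uint8, blue, green, red), "vertical_fov" (degrees; the focal length in pixels is half the picture's height over the tangent of half this angle, whatever the lens; pixels are square), "cx", "cy" (the principal point, pixels), "extrinsics" (4x4, takes a point from camera to world coordinates). Camera axes: x right, y up, looking along -z (the intrinsics and any distortion apply to the point x, -y, -z); pixel columns grow to the right and rows downward; lengths in mm; the calibration is good to about 2 mm. A picture is of the moment at which its call begins. There is no depth.
- job_done(): hands the job in; it is judged then, once.
Trained networks look in a picture, given as the dict that the camera call returned (one of the last four; its "shot" number tells which), for a name from the list of things; names that differ only in an ending like _2 or _b are one class to them, and where a whole thing is asked for, a point or a joint stands for the part that bears it (a point fixed in the world has none). Each returns a list of dicts, best first, with "p" (0 to 1); they miss things now and then, are a little off and sometimes report something else, mostly with a low value. They report only what shows in the picture. A call takes as long as a camera call. They do not tell look-alikes from the thing itself.
- cut_out(name, picture): "region" (480x640 bool, what is visible of it) and "box" ([left, top, right, bottom] in pixels, round what is visible of it).
The state is a dict: "t": time; "joints": joint angles; "qvel": joint speeds; "tau": joint torques, N m; "eef_pos": TCP position; "tcp_rot": TCP orientation; "ft_force": force on the tool from outside, world axes, zero at the start; "moment": the same for the moment, N m; "opening": opening from 0.0 (shut) to 1.0 (fully open); "grip_force": force on a finger pad.
Only numpy, scipy, OpenCV 4.12 (cv2) and the standard library are available. Lean on these libraries where they do the work, as an engineer would, in place of code of your own. Each camera call takes 0.05 s, during which the arm holds its last target. There are 200 camera calls.

### The job

Get the drawer front ready for drilling: pick up the plywood drilling template by its batten and lower it over the two steel pins of the jig, keeping hold of it until it is down, so that it lies flush on the walnut panel. Then swing the metal hold-down arm round over the template until it is against its stop. Leave the tools and the other things on the bench where they are.

Things in the scene. Friction and masses are not known exactly. Their poses are not given: they have to be found in the camera images.
- template_grip (a point): Loose drilling template: plywood board 120 x 180 x 18 mm (0.35 to 0.6 kg), lying on the bench, with an upright wooden batten (24 mm wide, 90 long, 46 high) along its middle to hold it by. This point: the batten's centre, over the board's centre, 41 mm above its underside. x across the batten (120 mm side), y along it (180 mm side), z up. Half a turn about z changes nothing: either way is right.
- template_hole_a (a point): Centre, at the underside, of one of the two round 17 mm holes through the template board: 30 mm to -x and 65 mm to -y from the board's centre, in the template's axes.
- template_hole_b (a point): The same of the other hole: 30 mm to +x and 65 mm to +y from the board's centre (diagonally opposite).
- jig_seat (a point): Fixed jig: a plywood base (150 x 220 x 18 mm, a 64 mm wide tongue to +x) carries a walnut panel (120 x 180 x 18 mm) with two steel pins. This point: centre of the panel's top, 36 mm above the bench. x along the 120 mm side towards the hold-down arm's post, y along the 180 mm side, z up. The flush template covers the panel, batten along y, template_grip 41 mm above this point.
- pin_a (a point): Top of one pin: 14 mm diameter, 30 mm tall above the panel, its upper 10 mm tapering like a bullet to 6 mm. It stands 30 mm to -x and 65 mm to -y from jig_seat, in the jig's axes.
- pin_b (a point): Top of the other pin, the same, 30 mm to +x and 65 mm to +y from jig_seat.
- holdarm (a joint): Angle (rad) of the flat metal hold-down arm about its post on the jig. 0: it points to the jig's -x, over the template's place, against its stop (a thin steel pin). It grows to 2.1 as the arm swings away, clockwise seen from above, to the jig's +y; above 1.3 it is clear of the template. Friction (0.08 N m) holds it where it is left.
- holdarm_pivot (a point): The hold-down arm's pivot axis at the arm's underside, 110 mm to the jig's +x from jig_seat, 57 mm above the bench; fixed to the jig. The arm is a flat bar 20 mm wide, 10 mm thick, reaching 77 mm from the pivot; its underside passes 3 mm over the flush template, so it closes only when the template is down.
- holdarm_peg (a point): On the axis of the upright black round peg of the hold-down arm (18 mm diameter, from 67 to 112 mm above the bench), 65 mm from the pivot axis; this point is 91 mm above the bench. It moves with the arm; the arm points from the pivot along this frame's -x.
- chisel: Bystander: chisel, about 210 mm long, lying between the jig and the template; origin under its middle.
- mallet: Bystander: wooden mallet, 260 mm long, 70 mm high, towards the far side.
- square: Bystander: try square, 140 x 185 mm, flat, towards the far side.
- glue: Bystander: yellow glue bottle, 60 mm diameter, 170 mm tall, towards the far left.
- plane: Bystander: hand plane, 160 mm long, 62 mm high, on the left.
- offcut: Bystander: pine offcut, 160 x 60 x 20 mm, on the right.
There are look-alikes about, which are no part of the job. What is shaped like the part that bears template_grip but purple is not meant.

How it is judged (in metres and radians):
On the way, in this order (a step that is already met when the one before it is completed fails the run):
1. the template, still held, has been lowered over both pins to within 10 mm of flush (horizontal distance between template_grip and jig_seat below 0.005 m and angle between the y axis of template_grip and the y axis of jig_seat, either way round below 0.06 rad and z of template_grip in the frame of jig_seat below 0.051 m and contact force between the fingers and template above 0.5 N), for 0.04 s.
2. the template lies flush on the panel and has been let go (horizontal distance between template_grip and jig_seat below 0.005 m and angle between the y axis of template_grip and the y axis of jig_seat, either way round below 0.06 rad and z of template_grip in the frame of jig_seat between 0.038 and 0.0435 m and angle between template_grip's own z axis and vertical below 0.025 rad and contact force between the fingers and template below 0.1 N), for 0.2 s.
3. the hold-down arm is swung over the template to its stop (horizontal distance between template_grip and jig_seat below 0.005 m and angle between the y axis of template_grip and the y axis of jig_seat, either way round below 0.06 rad and z of template_grip in the frame of jig_seat between 0.038 and 0.0435 m and angle between template_grip's own z axis and vertical below 0.025 rad and value of joint holdarm below 0.15 rad), for 0.2 s.
At the end, for the whole second after the job is handed in: The template lies still on both pins, flush on the panel (within 2.5 mm in height, tilt under 0.025 rad, centred within 5 mm, in line within 0.06 rad), and the hold-down arm rests over it within 0.15 rad of its stop (all of step 3 and linear speed of template below 0.02 m/s and velocity of joint holdarm between -0.1 and 0.1 rad/s); the robot touches nothing.
It fails at once if a bystander (chisel, mallet, square, plane, offcut or glue bottle) is shifted by more than 30 mm (distance of any of chisel, mallet, square, plane, offcut, glue from where it was at the start of the episode above 0.03 m).
It also fails if it takes over 54 s, if anything falls off the work surface, if the arm or the gripper's body presses on something with over 40 N, if the wrist force passes 120 N, or if a joint passes its speed limit or range.

## Working session

There is one attempt and no reset: what is moved stays moved. The work goes in short steps, Python scripts to look and compute and a tool call to move; the robot and the scene stay as the last step left them, time stands still between calls to the robot, and variables do not carry over. Pictures are saved under pics/ and viewed, at most 10 in all, crops included, and the job is handed in when it is done.

Besides the shell and the picture viewer there is one more tool, called after "Call:" by a JSON object that holds its "method" and its "body". jog_arm: Moves the arm, as the interface text tells. Its arguments: {"type":"object","properties":{"motion":{"type":"array"},"grip":{"type":"number"}},"required":["motion"]}

```bash
mkdir -p pics; cat > h.py <<'E'
import numpy as np, cv2
from cell import *
def K(c):
    f=240/np.tan(np.radians(c["vertical_fov"])/2); return f,c["cx"],c["cy"]
def ray(c,u,v):
    f,cx,cy=K(c); E=np.array(c["extrinsics"]); d=E[:3,:3]@np.array([(u-cx)/f,-(v-cy)/f,-1]); return E[:3,3],d
def onz(c,u,v,z):
    o,d=ray(c,u,v); return o+d*(z-o[2])/d[2]
def proj(c,p):
    f,cx,cy=K(c); E=np.array(c["extrinsics"]); q=E[:3,:3].T@(np.array(p,float)-E[:3,3]); return cx+f*q[0]/-q[2], cy-f*q[1]/-q[2]
E
python3 - <<'E'
from h import *
s=state(); print(s)
for n in ["scene","side","wrist"]:
    c=read_camera(n); cv2.imwrite(f"pics/{n}0.png",c["img"]); print(n,{k:v for k,v in c.items() if k!="img"})
    for t in ["template_grip","holdarm","jig_seat","holdarm_peg"]:
        try:
            for d in cut_out(t,c)[:3]: print(t,d["p"],d["box"],d["region"].sum())
        except Exception as e: print(t,e)
E
```

```text
{'t': 0.0, 'joints': array([-1.05612099e-01,  4.91529026e-01,  1.55946524e+00,  1.89578417e-05,
        1.09170697e+00, -1.05615896e-01]), 'qvel': array([ 3.98547011e-05, -1.10356259e-03, -1.11462896e-03,  1.65419807e-03,
        7.41636621e-04,  1.07832273e-03]), 'tau': array([-9.52334158e-04, -6.12640929e+01, -2.58175153e+01,  6.92750537e-02,
        4.83079045e-02, -1.38641695e-05]), 'eef_pos': array([6.24773694e+02, 4.33276178e-02, 2.39075271e+02]), 'tcp_rot': array([-3.14049203e+00, -1.33585632e-04,  1.57079130e+00]), 'ft_force': array([ 0.57039893,  0.18515022, -0.06374516]), 'moment': array([-0.03330325, -0.03531689, -0.01224923]), 'grip_force': 0.0, 'opening': 0.9972777270744279}
scene {'vertical_fov': 43.174112038291256, 'cx': 313.29028443702833, 'cy': 244.8414480812704, 'extrinsics': array([[ 6.81137386e-01, -6.26383616e-01,  3.79071798e-01,
         1.00768913e+03],
       [ 7.32059211e-01,  5.74256890e-01, -3.66494660e-01,
        -4.86710663e+02],
       [ 1.18816587e-02,  5.27136216e-01,  8.49697732e-01,
         1.16667378e+03],
       [ 0.00000000e+00,  0.00000000e+00
[... 1207 characters left out ...]
7] 198
wrist {'vertical_fov': 68.8001077576741, 'cx': 312.3922330849003, 'cy': 236.82374814964348, 'extrinsics': array([[ 9.99999875e-01,  8.32651806e-05,  4.92283870e-04,
         6.26524883e+02],
       [-2.25145124e-04,  9.55257518e-01,  2.95775293e-01,
         8.55790960e+01],
       [-4.45630085e-04, -2.95775367e-01,  9.55257418e-01,
         3.85170978e+02],
       [ 0.00000000e+00,  0.00000000e+00,  0.00000000e+00,
         1.00000000e+00]]), 'shot': 3}
template_grip 0.85 [141.7, 275.0, 288.0, 419.9] 6023
template_grip 0.37 [0.0, 0.0, 7.6, 13.4] 65
holdarm 0.77 [279.8, 0.0, 348.3, 86.5] 2384
jig_seat 0.95 [95.0, 1.2, 355.3, 171.4] 32148
holdarm_peg 0.87 [278.9, 0.1, 345.8, 85.6] 2328
```

View pics/scene0.png

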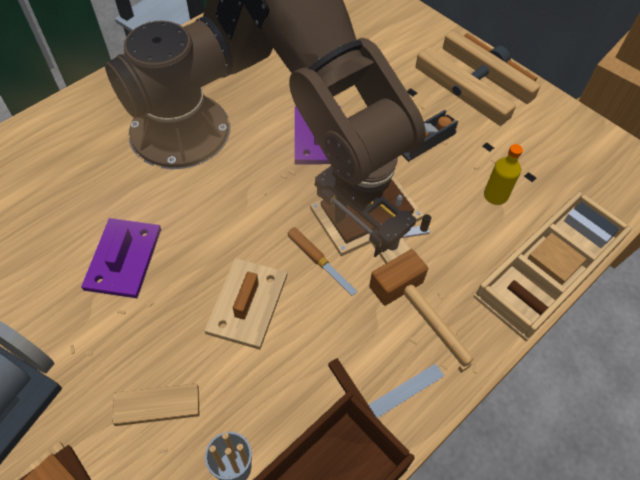

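View pics/side0.png

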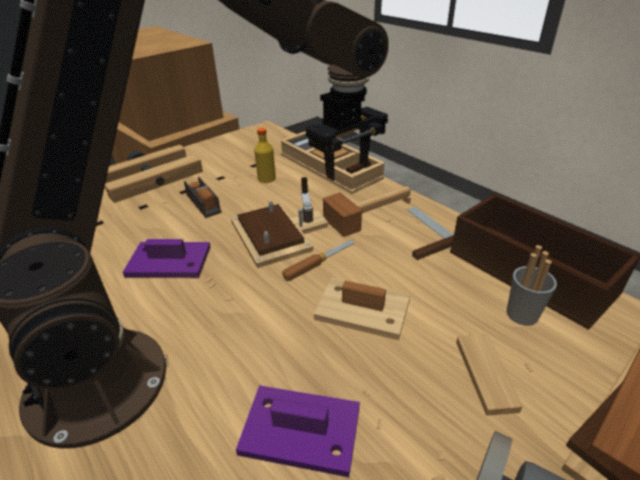

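View pics/wrist0.png

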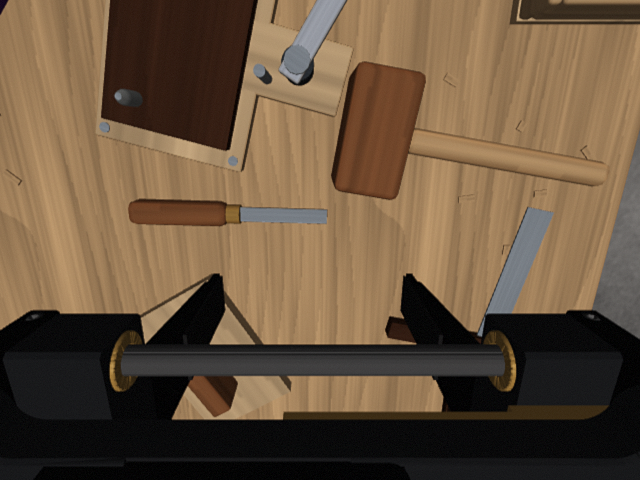

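The real template is at scene (247,303) and side (362,308). The jig is at side (271,235), with pins near (271,207) and (266,237). The hold-down peg is at side (306,190), and the purple boards are decoys. Next I fit the template outline in both fixed cameras.

```bash
cat >> h.py <<'E'
from scipy.optimize import minimize
def hullmask(c,x,y,yaw,w,l,h,z0=0,S=4):
    R=np.array([[np.cos(yaw),-np.sin(yaw)],[np.sin(yaw),np.cos(yaw)]])
    P=[]
    for a in(-1,1):
        for b in(-1,1):
            q=R@np.array([a*w/2,b*l/2])+[x,y]
            for z in(z0,z0+h): P.append(proj(c,[*q,z]))
    hu=cv2.convexHull(np.array(P,np.float32)); m=np.zeros((480,640),np.uint8)
    cv2.fillConvexPoly(m,np.round(hu*16).astype(np.int32),1,shift=4); return m>0
def fit(views,p0,w,l,h,z0=0):
    def cost(p):
        s=0
        for c,m in views:
            k=hullmask(c,p[0],p[1],p[2],w,l,h,z0); s+=1-(k&m).sum()/(k|m).sum()
        return s/len(views)
    best=None
    for yaw in np.arange(0,np.pi,np.pi/6) if p0[2] is None else [p0[2]]:
        r=minimize(cost,[p0[0],p0[1],yaw],method="Nelder-Mead",options=dict(initial_simplex=np.array([p0[:2]+[yaw]]*4)+[[0,0,0],[15,0,0],[0,15,0],[0,0,.2]],xatol=.05,fatol=1e-5))
        if best is None or r.fun<best.fun: best=r
    return best.x,best.fun
def pick(c,name,u,v):
    L=[d for d in cut_out(name,c) if d["region"][int(v),int(u)]]
    return L[0]["region"] if L else None
E
python3 - <<'E'
from h import *
V=[]
for n,u,v in[("scene",228,295),("side",335,312)]:
    c=read_camera(n); m=pick(c,"template_grip",u,v); print(n,onz(c,u,v,18), None if m is None else m.sum()); V.append((c,m))
ok=[v for v in V if v[1] is not None]
g=onz(V[0][0],247,303,20)
for S in[[v] for v in ok]+[ok]: print(fit(S,[g[0],g[1],None],120,180,18))
c=V[1][0]
for u,v in[(271,207),(266,235)]: print("pin",onz(c,u,v,66))
print("peg",onz(c,303,180,112))
E
```

```text
scene [ 464.70694256 -209.38222639   18.        ] 4694
side [ 438.5963779 -167.9586535   18.       ] 3971
(array([ 500.08920396, -188.11611308,    0.52040842]), np.float64(0.02576891105569412))
(array([ 499.93379454, -188.30600034,    0.53355059]), np.float64(0.0286203522504892))
(array([ 499.99091821, -188.42664144,    0.52299878]), np.float64(0.027988630261450986))
pin [535.14946204 194.02106197  66.        ]
pin [453.14519559  98.20292359  66.        ]
peg [638.33020886 184.86402114 112.        ]
```

Both cameras agree: the template is at (500.0, -188.4) with yaw 0.523. I move above it, then check the jig now that it is no longer blocked from view.

Call:
{"method": "jog_arm", "body": {"motion": [[[-188, -125, 100], -0.523], [[-188, -125, 100], -0.523], [[-188, -125, 100], -0.523], [[-188, -125, 100], -0.523], [[-188, -125, 100], -0.523]], "grip": 0}}

```text
t: 1.45
eef_pos: [498.9, -189.2, 139.2]
tcp_rot: [3.141, 0.001, 2.097]
ft_force: [1.4, -0.6, 0.4]
opening: 1.002
grip_force: 0.0
```

```bash
python3 - <<'E'
from h import *
for n in ["scene","side"]:
    c=read_camera(n); cv2.imwrite(f"pics/{n}1.png",c["img"])
    x,y=(320,140) if n=="scene" else(190,130)
    cv2.imwrite(f"pics/{n}1c.png",cv2.resize(c["img"][y:y+140,x:x+180],None,fx=4,fy=4,interpolation=cv2.INTER_CUBIC)) 
    for t in ["jig_seat","holdarm","holdarm_peg","pin_a"]:
        for d in cut_out(t,c)[:2]: print(n,t,d["p"],d["box"],d["region"].sum())
E
```

```text
scene jig_seat 0.91 [307.7, 172.7, 429.7, 262.1] 6490
scene holdarm 0.96 [387.7, 214.9, 432.2, 238.7] 459
scene holdarm 0.69 [114.3, 383.3, 197.6, 426.4] 2789
scene holdarm_peg 0.45 [204.5, 262.9, 287.5, 347.8] 4072
scene pin_a 0.65 [309.0, 170.3, 430.2, 264.5] 6544
side jig_seat 0.55 [231.6, 178.9, 327.3, 266.4] 3995
side holdarm 0.59 [298.7, 178.4, 312.4, 210.7] 192
side holdarm_peg 0.49 [299.0, 176.7, 313.4, 214.1] 289
side pin_a 0.61 [230.7, 176.4, 329.5, 268.6] 4057
side pin_a 0.22 [314.5, 278.9, 410.3, 340.4] 3929
```

Call:
{"method": "jog_arm", "body": {"motion": [[[0, 0, 45], 0], [[0, 0, 70], 0], [[0, 0, 89], 0], [[0, 0, 89], 0]]}}

```text
t: 2.35
eef_pos: [499.5, -187.0, 48.8]
tcp_rot: [-3.14, -0.003, 2.095]
ft_force: [-0.2, -0.7, 0.6]
opening: 0.997
grip_force: 0.0
```

View pics/scene1c.png

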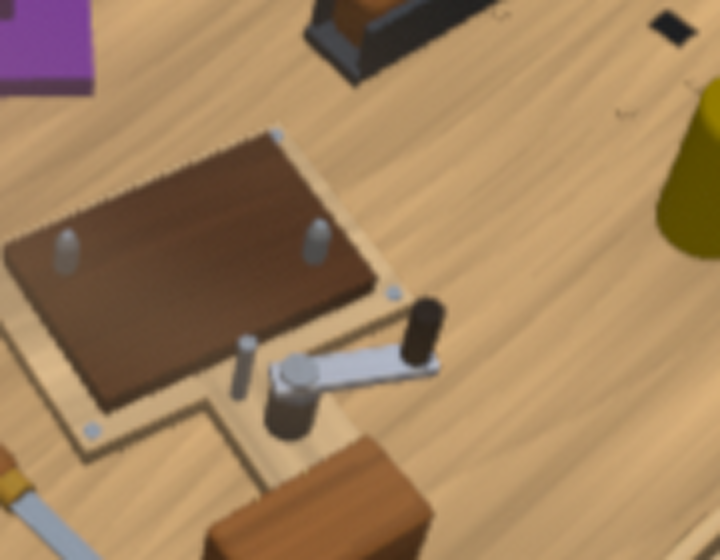

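View pics/side1c.png

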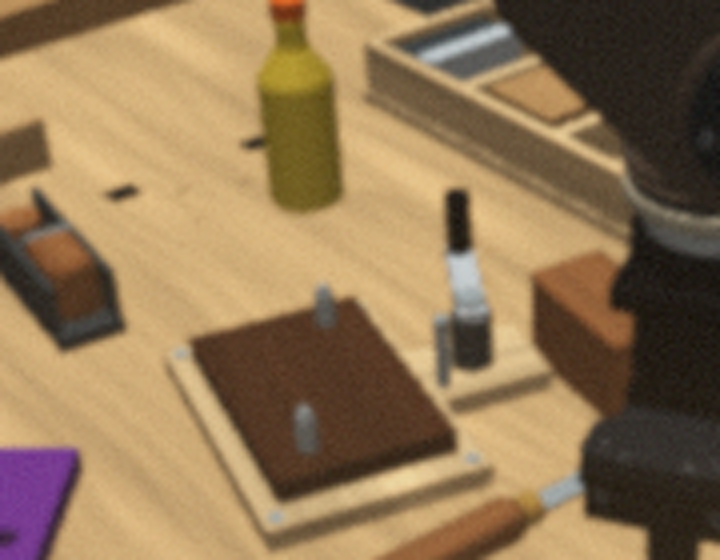

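The crops show the jig clearly. Scene crop: pin tops at (67,230) and (318,220), panel corners at (270,133), (375,278), (107,402), (5,252). The hold-down arm points away and is well open. I close the gripper and fit the panel.

Call:
{"method": "jog_arm", "body": {"motion": [[[0, 0, 0], 0], [[0, 0, 0], 0], [[0, 0, 0], 0], [[0, 0, 0], 0], [[0, 0, 0], 0]], "grip": 1}}

```text
t: 2.85
eef_pos: [500.2, -188.1, 51.2]
tcp_rot: [3.141, 0.001, 2.094]
ft_force: [0.5, -1.1, -0.2]
opening: 0.634
grip_force: 0.0
```

```bash
python3 - <<'E'
from h import *
V=[]
roi={"scene":(320,140,[(270,133),(375,278),(107,402),(5,252)],[(67,230),(318,220)]),"side":(190,130,[(192,340),(352,300),(455,437),(283,492)],[(304,405),(324,287)])}
for n,(x0,y0,cor,pins) in roi.items():
    c=read_camera(n); im=c["img"]
    P=np.array([[x0+a/4,y0+b/4] for a,b in cor])
    W=[onz(c,u,v,36)[:2] for u,v in P]; print(n,"corners ctr",np.mean(W,0),"sides",[round(float(np.linalg.norm(W[i]-W[i-1])),1) for i in range(4)])
    Q=[onz(c,x0+a/4,y0+b/4,66)[:2] for a,b in pins]; d=Q[1]-Q[0]
    print(" pins",Q,"mid",(Q[0]+Q[1])/2,"len",np.linalg.norm(d),"yaw",np.arctan2(d[1],d[0])-np.arctan2(130,60))
    m=np.zeros((480,640),np.uint8); cv2.fillPoly(m,[np.round(P).astype(int)],1); m=cv2.dilate(m,np.ones((17,17)))
    hsv=cv2.cvtColor(im,cv2.COLOR_BGR2HSV); k=((hsv[...,2]<120)&(m>0)).astype(np.uint8)
    k=cv2.morphologyEx(k,cv2.MORPH_OPEN,np.ones((3,3))); nn,l,st,_=cv2.connectedComponentsWithStats(k); k=(l==1+np.argmax(st[1:,4])).astype(np.uint8)
    k=cv2.morphologyEx(k,cv2.MORPH_CLOSE,np.ones((9,9))); print(" area",k.sum()); V.append((c,k>0))
for S in[[V[0]],[V[1]],V]: print(fit(S,[494,146,-.27],120,180,18,18))
E
```

```text
scene corners ctr [510.62099105 163.93494773] sides [180.7, 117.3, 177.0, 115.4]
 pins [array([460.66517605, 112.08675269]), array([551.20306873, 221.44258094])] mid [505.93412239 166.76466682] len 141.97114912314308 yaw -0.25912731266430966
 area 3656
side corners ctr [502.51401781 157.65152031] sides [186.1, 114.7, 180.0, 114.2]
 pins [array([462.0760782 , 111.16396894]), array([550.40503432, 215.74076138])] mid [506.24055626 163.45236516] len 136.88794689440357 yaw -0.26896190454188773
 area 2008
(array([ 5.07659483e+02,  1.64507657e+02, -2.61295702e-01]), np.float64(0.06925849639546855))
(array([ 5.07313473e+02,  1.70174821e+02, -2.78355711e-01]), np.float64(0.09472259810554806))
(array([ 5.06399449e+02,  1.67881723e+02, -2.74344102e-01]), np.float64(0.09112464148141536))
```

Call:
{"method": "jog_arm", "body": {"motion": [[[0, 0, 0], 0], [[0, 0, 0], 0], [[0, 0, 0], 0], [[0, 0, 0], 0], [[0, 0, 0], 0]]}}

```text
t: 3.45
eef_pos: [499.9, -188.0, 50.6]
tcp_rot: [-3.141, -0.0, 2.094]
ft_force: [-0.8, -0.2, -0.1]
opening: 0.254
grip_force: 30.0
```

Call:
{"method": "jog_arm", "body": {"motion": [[[0, 0, 0], 0], [[0, 0, 0], 0], [[0, 0, 0], 0]]}}

```text
t: 3.75
eef_pos: [499.9, -188.0, 50.6]
tcp_rot: [-3.142, -0.0, 2.094]
ft_force: [-1.9, -1.3, -0.3]
opening: 0.254
grip_force: 30.0
```

Call:
{"method": "jog_arm", "body": {"motion": [[[0, 0, -30], 0], [[0, 0, -80], 0], [[0, 0, -120], 0], [[0, 0, -130], 0]]}}

```text
t: 4.15
eef_pos: [501.0, -188.4, 184.1]
tcp_rot: [3.138, 0.005, 2.094]
ft_force: [-0.1, -0.1, -5.8]
opening: 0.256
grip_force: 30.0
```

Call:
{"method": "jog_arm", "body": {"motion": [[[35, 14, 0], 0.14], [[75, 29, 0], 0.28], [[115, 45, 0], 0.42], [[155, 61, 0], 0.56], [[185, 73, 0], 0.69]]}}

```text
t: 4.65
eef_pos: [469.5, 10.8, 179.2]
tcp_rot: [-3.139, -0.0, 1.399]
ft_force: [0.2, -0.2, -5.8]
opening: 0.25
grip_force: 30.0
```

Call:
{"method": "jog_arm", "body": {"motion": [[[0, 0, 0], 0.095], [[0, 0, 0], 0.095], [[0, 0, 0], 0.095], [[0, 0, 0], 0.095]]}}

```text
t: 5.05
eef_pos: [470.8, 8.2, 180.1]
tcp_rot: [-3.141, 0.0, 1.31]
ft_force: [0.1, -0.3, -5.6]
opening: 0.253
grip_force: 30.0
```

```bash
python3 - <<'E'
from h import *
c=read_camera("wrist"); cv2.imwrite("pics/wrist2.png",c["img"]); 
s=state(); print(s["eef_pos"],s["tcp_rot"],s["ft_force"])
import pickle; pickle.dump({k:c[k] for k in c},open("w2.pkl","wb"))
print([proj(c,p) for p in [(461,111,66),(551,219,66)]])
E
```

```text
[470.83434576   8.16647367 180.21004967] [-3.14102429e+00  8.67928719e-05  1.30946000e+00] [ 0.54946557 -0.01480855 -6.0850172 ]
[(np.float64(259.640939099358), np.float64(111.89840914569176)), (np.float64(350.0732442038976), np.float64(-117.29345046336024))]
```

View pics/wrist2.png

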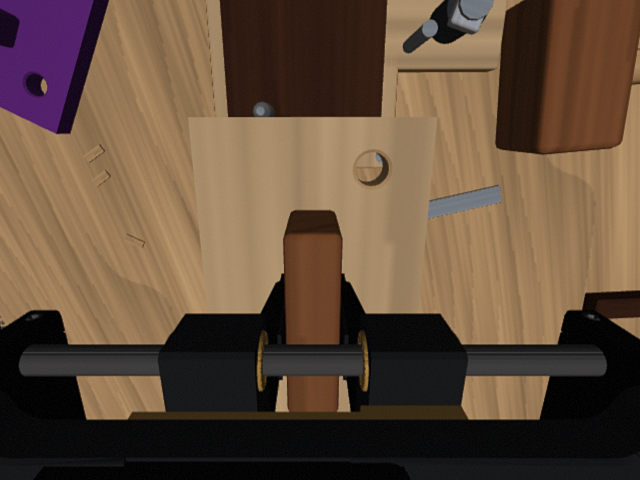

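Wrist view: pin_a top is at (262,107), predicted (260,112). The held board's hole b is at (372,168), and the panel is nearly parallel to the board. I raise the arm so both pins come into view.

Call:
{"method": "jog_arm", "body": {"motion": [[[0, 0, -45], 0], [[0, 0, -95], 0], [[0, 0, -145], 0], [[0, 0, -190], 0], [[0, 0, -190], 0]]}}

```text
t: 5.6
eef_pos: [472.1, 8.1, 376.0]
tcp_rot: [3.132, -0.001, 1.309]
ft_force: [0.4, -0.2, -6.2]
opening: 0.25
grip_force: 30.0
```

Call:
{"method": "jog_arm", "body": {"motion": [[[0, 0, 0], 0], [[0, 0, 0], 0], [[0, 0, 0], 0]]}}

```text
t: 5.9
eef_pos: [470.5, 8.6, 368.9]
tcp_rot: [-3.138, 0.0, 1.309]
ft_force: [0.2, -0.8, -5.1]
opening: 0.253
grip_force: 30.0
```

```bash
python3 - <<'E'
from h import *
import pickle
c=read_camera("wrist"); cv2.imwrite("pics/wrist3.png",c["img"]); pickle.dump(c,open("w3.pkl","wb"))
s=state(); print(s["eef_pos"],s["tcp_rot"])
print([proj(c,p) for p in [(461,111,66),(551,219,66)]])
im=c["img"][0:190,170:430]; cv2.imwrite("pics/wrist3c.png",cv2.resize(im,None,fx=3,fy=3,interpolation=cv2.INTER_CUBIC))
E
```

```text
[470.61950307   8.6716187  369.16933397] [-3.13893392e+00  3.49905599e-04  1.30874642e+00]
[(np.float64(283.1222336892834), np.float64(119.05261682240808)), (np.float64(333.5722963807345), np.float64(-2.792240493878097))]
```

View pics/wrist3c.png

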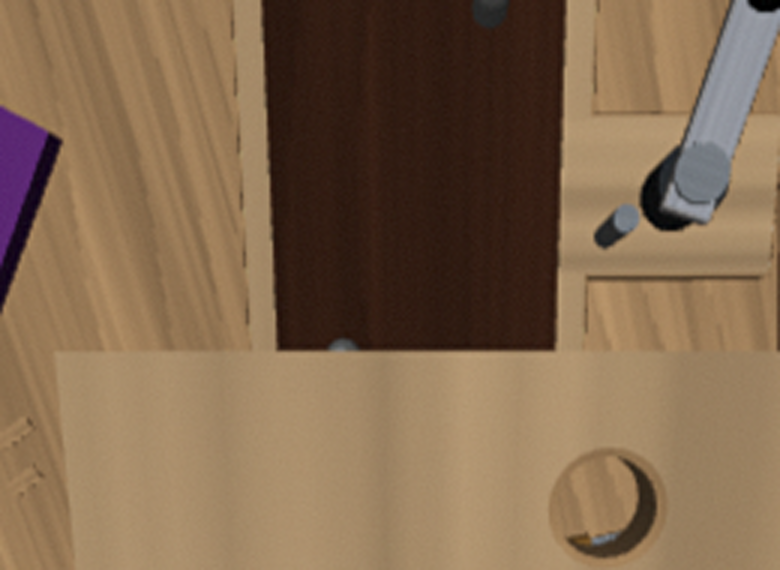

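```bash
python3 - <<'E'
from h import *
import pickle
w2=pickle.load(open("w2.pkl","rb")); w3=pickle.load(open("w3.pkl","rb"))
# panel edges from w3 and w2 by gradient fit at rows
def edges(c,rows,lg,rg):
    g=cv2.GaussianBlur(cv2.cvtColor(c["img"],cv2.COLOR_BGR2GRAY),(0,0),1).astype(float)
    out=[]
    for guess,sgn in((lg,-1),(rg,1)):
        pts=[]
        for r in rows:
            u0=guess(r); xs=np.arange(int(u0)-7,int(u0)+8); d=sgn*np.gradient(g[r])[xs]; d=np.clip(d,0,None); d[d<d.max()*.5]=0
            pts.append(onz(c,(xs*d).sum()/d.sum()+.0,r,36)[:2])
        pts=np.array(pts); vx,vy,x,y=cv2.fitLine(pts.astype(np.float32),cv2.DIST_HUBER,0,.01,.01).ravel()
        if vy<0: vx,vy=-vx,-vy
        out.append((np.array([x,y]),np.arctan2(vy,vx)-np.pi/2))
    return out
for n,c,lg,rg,rows in(("w3",w3,lambda r:170+(263+12*r/117)/3,lambda r:170+(567-12*r/117)/3,range(5,110,3)),("w2",w2,lambda r:220+8*r/117,lambda r:386-5*r/117,range(5,98,3))):
    e=edges(c,rows,lg,rg); yaw=(e[0][1]+e[1][1])/2; ex=np.array([np.cos(yaw),np.sin(yaw)])
    print(n,"yaws",e[0][1],e[1][1],"xj edges",e[0][0]@ex,e[1][0]@ex,"mid",(e[0][0]@ex+e[1][0]@ex)/2,"width",(e[1][0]-e[0][0])@ex)
sc=read_camera("scene"); sd=read_camera("side"); pickle.dump((sc,sd),open("ss.pkl","wb"))
T=[]
for c,u,v in((w2,262,108),(sc,337,198),(sc,399,196),(w2,372,168),(sd,266,232),(sd,271,203)):
    h,w=(15,13) if not(u==372) else(30,26)
    im=c["img"][v-h:v+h,u-w:u+w]; im=cv2.resize(im,(260,300),interpolation=cv2.INTER_CUBIC); T.append(im)
cv2.imwrite("pics/mont.png",np.vstack([np.hstack(T[:3]),np.hstack(T[3:])]))
E
```

```text
w3 yaws -0.25678945 -0.26060212 xj edges 387.4692 507.23447 mid 447.35184 width 119.76526
w2 yaws -0.25790715 -0.25666344 xj edges 388.04745 507.78616 mid 447.9168 width 119.7387
```

View pics/mont.png

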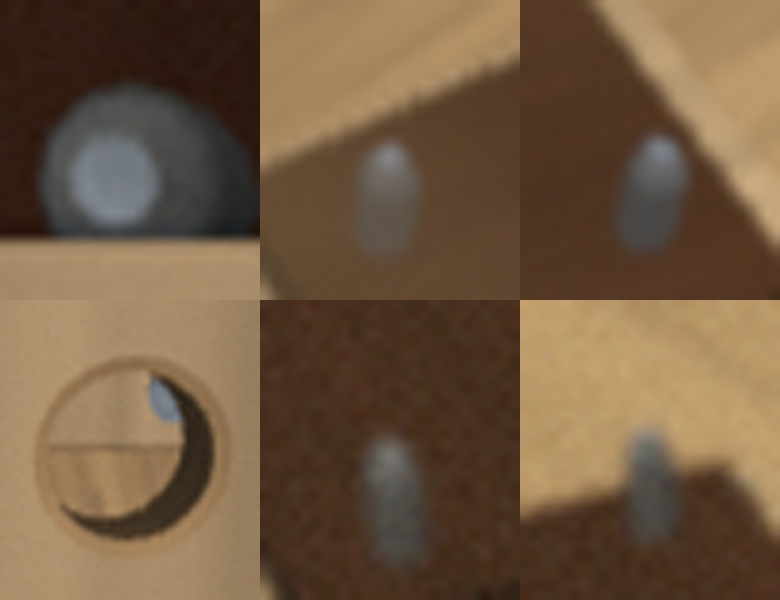

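Montage: the pin tops are clear. Pin_a is at w2 (259.8,110.5), scene (336.3,198), side (265.3,231). Pin_b is at scene (399.3,195.5) and side (270.3,200.7). Hole b's rim is at w2 (371.8,168.8).

```bash
python3 - <<'E'
from h import *
import pickle
w2=pickle.load(open("w2.pkl","rb")); sc,sd=pickle.load(open("ss.pkl","rb"))
yaw=-.258; R=np.array([[np.cos(yaw),-np.sin(yaw)],[np.sin(yaw),np.cos(yaw)]])
for n,c,u,v,s in(("w2a",w2,259.8,110.5,-1),("sca",sc,336.3,198,-1),("scb",sc,399.3,195.5,1),("sda",sd,265.3,231,-1),("sdb",sd,270.3,200.7,1)):
    p=onz(c,u,v,66)[:2]; seat=p-R@np.array([30*s,65*s]); print(n,p.round(1),"seat",seat.round(1),"jig axes",(R.T@seat).round(1))
h=onz(w2,371.8,168.8,147.6)[:2]; ty=1.3095-np.pi/2; Q=np.array([[np.cos(ty),-np.sin(ty)],[np.sin(ty),np.cos(ty)]])
print("hole in tool(jig-like) axes",Q.T@(h-[470.83,8.17]))
# board edges, yaw
g=cv2.GaussianBlur(cv2.cvtColor(w2["img"],cv2.COLOR_BGR2GRAY),(0,0),1).astype(float)
P=[]
for u in list(range(200,245,4))+list(range(290,370,4)): 
    xs=np.arange(108,127); d=np.clip(np.gradient(g[:,u])[xs],0,None); d[d<d.max()*.5]=0; P.append(Q.T@(onz(w2,u,(xs*d).sum()/d.sum(),147.6)[:2]-[470.83,8.17]))
P=np.array(P); print("front edge y (90?)",np.median(P[:,1]),"slope",np.polyfit(P[:,0],P[:,1],1)[0])
E
```

```text
w2a [461.4 111.8] seat [507. 167.] jig axes [447.6 290.9]
sca [461.  110.4] seat [506.6 165.6] jig axes [447.6 289.3]
scb [551.9 220.1] seat [506.3 164.9] jig axes [447.4 288.6]
sda [461.4 113.2] seat [507.  168.4] jig axes [447.2 292.2]
sdb [552.1 221.5] seat [506.5 166.3] jig axes [447.3 290. ]
hole in tool(jig-like) axes [30.72231257 66.51206623]
front edge y (90?) 91.32120537287537 slope 0.0032343929691468452
```

Call:
{"method": "jog_arm", "body": {"motion": [[[40, -2, 0], 0], [[85, -4, 0], 0], [[130, -5, 30], 0], [[161, -6, 60], 0], [[161, -6, 105], 0]]}}

```text
t: 6.55
eef_pos: [507.8, 169.3, 265.0]
tcp_rot: [3.139, -0.002, 1.312]
ft_force: [0.4, -0.7, -6.6]
opening: 0.254
grip_force: 30.0
```

Call:
{"method": "jog_arm", "body": {"motion": [[[0, 0, 45], 0], [[0, 0, 90], 0], [[0, 0, 120], 0], [[0, 0, 130], 0], [[0, 0, 130], 0]]}}

```text
t: 7.05
eef_pos: [506.6, 165.8, 134.7]
tcp_rot: [-3.14, 0.001, 1.309]
ft_force: [0.3, 0.2, -4.8]
opening: 0.251
grip_force: 30.0
```

```bash
python3 - <<'E'
from h import *
import pickle
s=state(); print(s["eef_pos"],s["tcp_rot"],s["ft_force"],s["moment"])
V={n:read_camera(n) for n in("scene","side","wrist")}; pickle.dump(V,open("v4.pkl","wb"))
z=s["eef_pos"][2]-50.6; print("underside",z)
W=[]
for n in("scene","side"):
    c=V[n]; L=cut_out("template_grip",c); u,v=proj(c,[*s["eef_pos"][:2],z+9])
    print(n,[(d["p"],d["box"]) for d in L][:3],(u,v))
a=V["scene"]["img"][140:290,260:460]; b=V["side"]["img"][130:280,190:390]
cv2.imwrite("pics/m4.png",np.vstack([cv2.resize(x,(800,600))[:,:] for x in(a,)])); cv2.imwrite("pics/m4b.png",cv2.resize(b,(800,600)))
E
```

```text
[506.60231717 165.77533959 134.70087531] [-3.13954176e+00  1.01254783e-03  1.30879478e+00] [ 0.25573844  0.19994065 -4.84629061] [0.03103515 0.05128872 0.00041656]
underside 84.10087530517413
scene [(0.83, [319.4, 167.8, 417.9, 227.8]), (0.75, [82.1, 218.5, 162.1, 296.2]), (0.73, [294.8, 104.0, 343.0, 165.9])] (np.float64(369.1828525234051), np.float64(189.3765091466823))
side [(0.94, [234.0, 387.3, 359.2, 474.6]), (0.71, [234.1, 180.4, 303.5, 233.3]), (0.68, [121.1, 238.5, 210.3, 283.8])] (np.float64(267.24237207814923), np.float64(206.41400774844777))
```

Aligned over the pins with 18 mm clearance. I lower in steps and watch the force.

Call:
{"method": "jog_arm", "body": {"motion": [[[0, 0, 10], 0], [[0, 0, 18], 0], [[0, 0, 22], 0], [[0, 0, 25], 0], [[0, 0, 25], 0]]}}

```text
t: 7.8
eef_pos: [506.6, 165.8, 110.1]
tcp_rot: [-3.141, 0.0, 1.309]
ft_force: [-0.1, -0.0, -5.5]
opening: 0.247
grip_force: 30.0
```

Call:
{"method": "jog_arm", "body": {"motion": [[[0, 0, 2], 0], [[0, 0, 4], 0], [[0, 0, 6], 0], [[0, 0, 8], 0], [[0, 0, 8], 0]]}}

```text
t: 8.3
eef_pos: [506.7, 165.8, 102.4]
tcp_rot: [-3.141, 0.0, 1.309]
ft_force: [-0.6, -0.2, -5.0]
opening: 0.247
grip_force: 30.0
```

Call:
{"method": "jog_arm", "body": {"motion": [[[0, 0, 3], 0], [[0, 0, 6], 0], [[0, 0, 9], 0], [[0, 0, 12], 0], [[0, 0, 12], 0]]}}

```text
t: 8.8
eef_pos: [506.5, 165.8, 90.2]
tcp_rot: [-3.141, 0.0, 1.309]
ft_force: [-0.3, -0.7, -5.1]
opening: 0.248
grip_force: 30.0
```

Call:
{"method": "jog_arm", "body": {"motion": [[[0, 0, 1], 0], [[0, 0, 2], 0], [[0, 0, 3], 0], [[0, 0, 4], 0], [[0, 0, 4], 0]]}}

```text
t: 9.3
eef_pos: [506.8, 165.7, 86.9]
tcp_rot: [3.141, -0.0, 1.309]
ft_force: [0.3, -1.7, -1.4]
opening: 0.252
grip_force: 30.0
```

Call:
{"method": "jog_arm", "body": {"motion": [[[0, 0, 0.5], 0], [[0, 0, 1], 0], [[0, 0, 1], 0]]}}

```text
t: 9.6
eef_pos: [506.9, 165.7, 86.6]
tcp_rot: [3.141, -0.0, 1.309]
ft_force: [-3.7, -5.1, 10.7]
opening: 0.252
grip_force: 30.0
```

The board is seated, with the force now pushing up. I release it. I won't open the fingers fully, so they stay well clear of the post.

Call:
{"method": "jog_arm", "body": {"motion": [[[0, 0, 0], 0], [[0, 0, 0], 0], [[0, 0, 0], 0], [[0, 0, 0], 0], [[0, 0, 0], 0]], "grip": 0.3}}

```text
t: 10.1
eef_pos: [506.8, 165.9, 85.6]
tcp_rot: [3.142, -0.0, 1.309]
ft_force: [-0.3, 0.5, -0.0]
opening: 0.609
grip_force: 0.0
```

Call:
{"method": "jog_arm", "body": {"motion": [[[0, 0, -5], 0], [[0, 0, -30], 0], [[0, 0, -70], 0], [[0, 0, -110], 0], [[0, 0, -110], 0]]}}

```text
t: 10.6
eef_pos: [508.4, 166.2, 200.6]
tcp_rot: [3.134, -0.004, 1.309]
ft_force: [0.1, -0.2, -0.8]
opening: 0.702
grip_force: 0.0
```

```bash
python3 - <<'E'
from h import *
import pickle
sc,sd=pickle.load(open("ss.pkl","rb"))
yaw=-.258; R=np.array([[np.cos(yaw),-np.sin(yaw)],[np.sin(yaw),np.cos(yaw)]]); seat=np.array([506.7,166.5])
for n,c,u,v in(("sc",sc,427.5,216.2),("sd",sd,304.2,178.)):
    p=R.T@(onz(c,u,v,112)[:2]-seat); d=p-[110,0]; print(n,"peg jig",p,"r",np.linalg.norm(d),"q",np.pi-np.arctan2(d[1],d[0]))
for n in("scene","side"):
    c=read_camera(n); 
    L=cut_out("glue",c); b=L[0]["box"]; print(n,"glue top",L[0]["p"],b,onz(c,(b[0]+b[2])/2,b[1],165),"base",onz(c,(b[0]+b[2])/2,b[3],0))
    for d in cut_out("template_grip",c):
        x,y=proj(c,[*seat,50])
        if d["box"][0]-5<x<d["box"][2]+5 and d["box"][1]-5<y<d["box"][3]+5: print(n,d["p"],d["box"],fit([(c,d["region"])],[506.,166.,-.258],120,180,18,36))
s=state(); print(s["eef_pos"],s["tcp_rot"],s["joints"])
E
```

```text
sc peg jig [129.59367207  63.35780673] r 66.31835084709599 q 1.8707215020183137
sd peg jig [129.92621011  60.02905024] r 63.24982784143721 q 1.8912948660131992
scene glue top 0.68 [483.9, 142.9, 525.5, 205.7] [651.37886681 431.18646301 165.        ] base [713.76663994 425.0940486    0.        ]
scene 0.96 [317.5, 170.7, 417.6, 240.2] (array([ 5.07403564e+02,  1.65205722e+02, -2.48068520e-01]), np.float64(0.06838905775075987))Traceback (most recent call last):
  File "<stdin>", line 9, in <module>
IndexError: list index out of range
```

The template is in place. The peg is at q≈1.88 rad and its radius checks out at about 65 mm. I close the fingers and go behind the peg, keeping above the mallet.

Call:
{"method": "jog_arm", "body": {"motion": [[[15, 45, 0], 0], [[30, 90, 0], 0], [[45, 135, 0], 0], [[52, 162, 0], 0], [[52, 162, 0], 0]], "grip": 1}}

```text
t: 11.35
eef_pos: [678.9, 173.6, 192.8]
tcp_rot: [-3.14, 0.001, 1.308]
ft_force: [-1.0, 0.2, -0.9]
opening: 0.336
grip_force: 0.0
```

Call:
{"method": "jog_arm", "body": {"motion": [[[0, 0, 0], 0], [[0, 0, 0], 0], [[0, 0, 0], 0], [[0, 0, 0], 0], [[0, 0, 0], 0]]}}

```text
t: 11.85
eef_pos: [676.4, 174.2, 196.1]
tcp_rot: [3.141, -0.0, 1.309]
ft_force: [0.4, -1.2, 0.2]
opening: 0.002
grip_force: 0.0
```

```bash
python3 - <<'E'
from h import *
c=read_camera("wrist"); cv2.imwrite("pics/w5.png",c["img"]); s=state(); print(s["eef_pos"],s["opening"])
yaw=-.258; R=np.array([[np.cos(yaw),-np.sin(yaw)],[np.sin(yaw),np.cos(yaw)]]); print(R.T@(s["eef_pos"][:2]-[506.7,166.5]))
E
```

```text
[676.49204028 174.14624422 196.00001517] 0.0020442438065398946
[162.22138007  50.7151441 ]
```

View pics/w5.png

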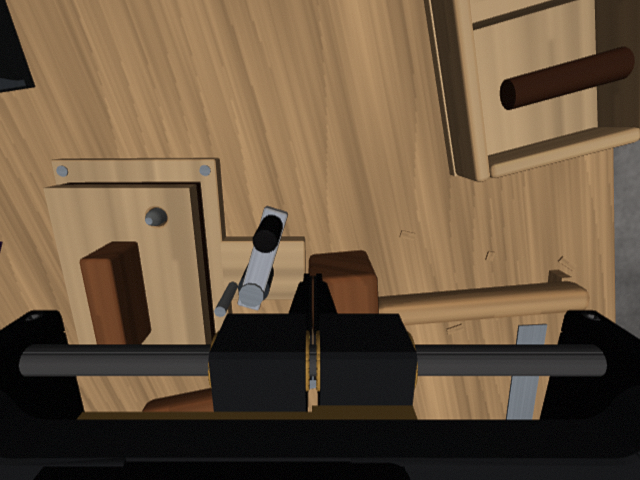

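The wrist view shows the template flush, with a pin through its hole at (156,217). The peg is at (267,235), left of the closed fingers at (313,285). I descend to peg height.

Call:
{"method": "jog_arm", "body": {"motion": [[[0, 0, 40], 0], [[0, 0, 75], 0], [[0, 0, 90], 0], [[0, 0, 90], 0], [[0, 0, 90], 0]]}}

```text
t: 12.4
eef_pos: [677.3, 174.2, 106.9]
tcp_rot: [3.14, -0.001, 1.309]
ft_force: [1.0, -0.6, 0.3]
opening: 0.005
grip_force: 0.0
```

Call:
{"method": "jog_arm", "body": {"motion": [[[5, -12, 0], 0], [[10, -21, 0], 0], [[14, -29, 0], 0], [[16, -36, 0], 0], [[17, -43, 0], 0]]}}

```text
t: 12.9
eef_pos: [639.1, 202.2, 106.1]
tcp_rot: [3.141, -0.0, 1.309]
ft_force: [0.7, -1.0, 0.7]
opening: 0.007
grip_force: 0.8
```

Call:
{"method": "jog_arm", "body": {"motion": [[[0.5, -7, 0], 0], [[0.5, -14, 0], 0], [[0, -20, 0], 0], [[-1.5, -27, 0], 0], [[-4, -33, 0], 0]]}}

```text
t: 13.4
eef_pos: [606.1, 206.3, 105.6]
tcp_rot: [3.141, -0.0, 1.309]
ft_force: [2.1, -1.1, -0.3]
opening: 0.008
grip_force: 1.0
```

Call:
{"method": "jog_arm", "body": {"motion": [[[-2.5, -6.4, 0], 0], [[-5.8, -12.4, 0], 0], [[-9.7, -18, 0], 0], [[-14, -23, 0], 0], [[-19, -28, 0], 0]]}}

```text
t: 13.9
eef_pos: [574.1, 195.1, 105.7]
tcp_rot: [-3.142, -0.0, 1.309]
ft_force: [0.7, 0.5, -0.8]
opening: 0.005
grip_force: 0.6
```

Call:
{"method": "jog_arm", "body": {"motion": [[[-5.3, -4.2, 0], 0], [[-11, -7.8, 0], 0], [[-17, -11, 0], 0], [[-22, -13, 0], 0], [[-22, -13, 0], 0]]}}

```text
t: 14.4
eef_pos: [556.0, 176.7, 105.7]
tcp_rot: [-3.141, 0.0, 1.308]
ft_force: [-0.2, 0.0, 0.8]
opening: 0.004
grip_force: 0.0
```

Call:
{"method": "jog_arm", "body": {"motion": [[[-1, 0, 0], 0], [[-2, 0, 0], 0], [[-3, 0, 0], 0], [[-3, 0, 0], 0]]}}

```text
t: 14.8
eef_pos: [555.6, 174.5, 105.6]
tcp_rot: [-3.141, 0.0, 1.309]
ft_force: [-0.7, 0.5, -0.3]
opening: 0.004
grip_force: 0.4
```

Call:
{"method": "jog_arm", "body": {"motion": [[[-1, 0, 0], 0], [[-2, 0, 0], 0], [[-2, 0, 0], 0]]}}

```text
t: 15.1
eef_pos: [555.3, 173.3, 105.7]
tcp_rot: [3.141, -0.001, 1.308]
ft_force: [0.5, 9.1, -1.4]
opening: 0.004
grip_force: 4.1
```

It meets 9 N at jig y = 19.0 mm, which is the stop (q≈0). I back off and rise clear.

Call:
{"method": "jog_arm", "body": {"motion": [[[5, 0, 0], 0], [[15, 0, 0], 0], [[15, 0, -30], 0], [[15, 0, -70], 0], [[15, 0, -110], 0]]}}

```text
t: 15.6
eef_pos: [559.0, 187.4, 216.7]
tcp_rot: [-3.141, 0.001, 1.309]
ft_force: [-0.1, 0.8, 0.1]
opening: 0.004
grip_force: 0.0
```

Call:
{"method": "jog_arm", "body": {"motion": [[[-40, 30, -20], 0], [[-85, 60, -40], 0], [[-130, 90, -50], 0], [[-150, 100, -50], 0], [[-150, 100, -50], 0]]}}

```text
t: 16.1
eef_pos: [618.1, 12.4, 266.2]
tcp_rot: [3.14, 0.001, 1.305]
ft_force: [-0.3, -0.2, -0.5]
opening: 0.006
grip_force: 0.0
```

```bash
python3 - <<'E'
from h import *
s=state(); print(s["t"],s["eef_pos"],s["ft_force"])
A=[]
for n,x,y in(("scene",300,130),("side",200,140)):
    c=read_camera(n); A.append(cv2.resize(c["img"][y:y+130,x:x+130],(400,400),interpolation=cv2.INTER_CUBIC))
    for d in cut_out("template_grip",c):
        u,v=proj(c,[506.7,166.5,50])
        if abs((d["box"][0]+d["box"][2])/2-u)<30 and abs((d["box"][1]+d["box"][3])/2-v)<30: print(n,d["p"],fit([(c,d["region"])],[506.,166.,-.258],120,180,18,36))
    print(n,"expected peg top q=0",proj(c,[506.7+.967*45,166.5-.255*45,112]),[(d["p"],d["box"]) for d in cut_out("holdarm_peg",c)[:2]])
cv2.imwrite("pics/fin.png",np.hstack(A))
E
```

```text
16.1 [618.10308874  12.3637575  266.18695542] [-0.33263303 -0.18679714 -0.50579904]
scene expected peg top q=0 (np.float64(381.0036311269319), np.float64(198.76214496811426)) [(0.63, [308.6, 193.7, 421.2, 261.5]), (0.51, [374.7, 202.1, 397.3, 239.5])]
side 0.67 (array([ 5.06524035e+02,  1.66422649e+02, -2.52307022e-01]), np.float64(0.0855661192739845))
side expected peg top q=0 (np.float64(283.11904606565685), np.float64(195.62023428997702)) [(0.77, [276.4, 195.2, 313.0, 216.7])]
```

View pics/fin.png

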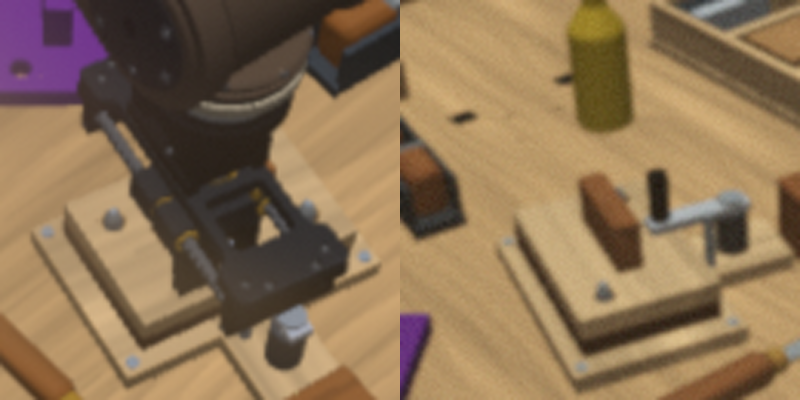

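Final view: the template is flush over both pins. The peg top is at side (283.5,196), against an expected (283.1,195.6) at the stop. The robot is clear, so I hand in.

```bash
python3 -c "
from cell import *
print(job_done())"
```

```text
the job is handed in; nothing more can be done
None
```

I lowered the template over both pins so it lies flush on the panel, swung the hold-down arm against its stop, and handed in the job about 16 s into the 54 s limit; no verdict came back.

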